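# Fit the divider bar in the empty bay of the ingredient case

## Robot

A 6-joint arm with a two-finger parallel gripper is mounted at the origin on the work surface. World frame = base frame: x ahead of the robot, y to its left, z up, the work surface at z = 0. Lengths are in mm, angles in rad, forces in N, time in s.
With the tool pointing down it reaches from about 275 to 750 mm from the base axis. Payload 10.2 kg.
Tool frame: the origin (TCP) lies midway between the tips of the shut fingers; the grasp point (between the pads) lies 19 mm behind it; z points along the fingers, y is the line along which they close (so a half turn about z gives the same grasp; the last joint's range is limited). The gripper opens to 85 mm and grips with 20 to 120 N. Pads are 22 mm wide; open, the fingers measure 114 mm over their backs; the gripper's body (76 mm by 85 mm) begins 54 mm behind the grasp point. The pads swing forward as they close: fully open they stand 13 mm farther back than shut.
Start: joints at [-1.387, 0.313, 1.498, -0, 1.331, -0.223], TCP at [207.716, -482.167, 193.994] pointing down, gripper open.
Joint ranges: [-2.94, 2.94], [-0.97, 2.17], [0.19, 2.56], [-1.23, 4.37], [0.02, 3.11], [-2.88, 2.88]. Speed limits (rad/s): [2.39, 2.39, 3.01, 3.14, 3.14, 3.14].

## Interface

Orientations are given as a unit quaternion [w, x, y, z].
In Python, from rig import ctrl gives the robot as it stands.
- The arm moves only by the tool send_rows, never from a script. Its argument "targets" is a list of rows, each an object with "offset": the shift along the world's x, y, z in cm, a list of three; "spin": the turn about the world's z in rad. A call has 1 to 8 rows; each row is the pose to reach, as a shift and turn from the pose commanded when the call began; what a row does not reach only later rows make up. A row lasts 1/12 s, in which the tool goes at most 41.7 mm and 7.16 degrees, less where a joint would pass 70% of its speed; a pose out of reach is approached as far as the arm can. A call with a gripper value outside its range is refused whole. "grip" is the opening, from 0 (shut) to 1 (fully open), set as the call begins (left out, the last holds). The fingers move at their own pace and stop on an object; "squeeze" is the grip in N (left out, the last holds). Time passes only in rows, so rows that repeat a pose let the fingers close. It gives the time, the measured TCP pose, the force, the opening and the grip force at its end, in the units of the state.
- ctrl.sense(): the state, without advancing time (a new reading comes with each control period).
- ctrl.capture(name): name is "scene" or "top" or "wrist"; returns (picture, depth): 420x560x3 uint8, red, green, blue; 420x560 float32, mm along the optical axis (not along the pixel's ray), 0 where there is no reading.
- ctrl.calibration(name): a dict with "fx", "fy", "cx", "cy" (pixels), "view" (4x4, takes a point from world to camera coordinates); the wrist camera has in their place "mount" (4x4, takes a point from camera to tool coordinates, whose origin is the TCP and whose axes are the flange's). Camera axes: x right, y down, z forward; pixel columns grow to the right and rows downward; lengths in mm; the calibration is good to about 2 mm. A picture is of the moment at which its call begins: read the wrist's pose just before it. calibration takes no time and is no camera call.
- ctrl.finish_job(): hands the job in; it is judged then, once.
Trained networks look in the newest picture that a camera, given by its name, has taken for a name from the list of things; names that differ only in an ending like _2 or _b are one class to them, and where a whole thing is asked for, a point or a joint stands for the part that bears it (a point fixed in the world has none). Each returns a list of dicts, best first, with "conf" (0 to 1); they miss things now and then, are a little off and sometimes report something else, mostly with a low value. They report only what shows in the picture. A call takes as long as a camera call. They do not tell look-alikes from the thing itself.
- ctrl.search_frame(camera, query): "box" ([left, top, right, bottom] in pixels, round what is visible of it).
- ctrl.place_of(camera, query): "uv" ([column, row] in pixels: a listed point, or the origin of a listed thing).
The state is a dict: "time_s": time; "joints": joint angles; "dq": joint speeds; "tau": joint torques, N m; "eef_pos": TCP position; "ee_rot": TCP orientation; "force": force on the tool from outside, world axes, zero at the start; "wrist_torque": the same for the moment, N m; "grip_width": opening from 0.0 (shut) to 1.0 (fully open); "grip_force": force on a finger pad.
Only numpy, scipy, OpenCV 4.12 (cv2) and the standard library are available. Lean on these libraries where they do the work, as an engineer would, in place of code of your own. Each camera call takes 0.05 s, during which the arm holds its last target. There are 200 camera calls.

## Task

The ingredient case needs its missing divider bar before two more pans can hang in the empty bay. Slide the lid over the empty bay all the way back past the other lid and leave it open, leaving the other lid as it is. Take the loose bar that is leaning in the draining caddy and lay it front to back across the middle of that bay, square and right side up with one end tongue on each ledge, as in the bay already fitted, and do not shove the steel bowl about.

Things in the scene. Friction and masses are not known exactly. Their poses are not given: they have to be found in the camera images.
- case: Fixed steel ingredient case, 250 deep (x) x 520 wide (y) x 150 mm high. Origin: centre of underside, on the counter; x to its back, y to its left seen from the robot, z up. Open top: two bays, 220 mm each along y, parted by a 24 mm cross member. Two tracks along y (inner faces 107 mm from the middle, tops 180 mm high) carry the two lids. Well floor 31 mm high.
- left_lid (a joint): Left lid, clear panel in an aluminium frame over the left (+y) bay, in the upper groove (166 to 172 mm above the counter): passes over the right lid. 0 = shut, grows sliding to the case's -y, 0.18 m = stop, fully back. 240 mm long along y, outer end 232 mm from the case's middle when shut. 0.7 kg, about 2 N friction, stays where left. Starts 0 to 12 mm open.
- left_pull (a point): Middle of the top edge of the left lid's pull, a black upright grip on the lid's outer end: 12 mm thick (case y), 110 mm long (case x), top 208 mm above the counter, 36 mm above its panel. 226 mm left of the case's middle when shut; moves with the lid. Axes as the case's.
- right_lid (a joint): Right lid, the same over the right (-y) bay but in the lower groove (154 to 160 mm above the counter): passes under the left lid. 0 = shut, grows sliding to the case's +y, 0.18 m = stop, fully back. Size, mass, friction and start as the left lid.
- right_pull (a point): Middle of the top edge of the right lid's pull: as the left one, top also 208 mm above the counter but 48 mm above its own panel; 226 mm right of the case's middle when shut. Fully back, its inner face is 20 to 32 mm short of the left lid's frame, whose top is 172 mm high: grip it near its top.
- left_bay (a point): Middle of the left bay at ledge height: 136 mm above the counter, 122 mm left of the case's middle; axes as the case's. A level ledge runs along the front and the back of each bay: 154 mm clear between the two ledges, 188 mm between the upright walls behind them.
- right_bay (a point): Middle of the right bay at ledge height: 136 mm above the counter, 122 mm right of the case's middle; axes as the case's. Ledges as in the left bay.
- pan_pair: Contents of the bay already fitted (left or right), fixed: two small steel pans, eggs in one and lemons in the other, hanging either side of a divider bar like the loose one. Origin: middle of its bay at ledge height.
- drain_plate: Perforated plate 148 x 208 x 4 mm on the well floor of the empty bay (left or right), the one that wants the bar. Fixed. Origin: middle of that bay, 31 mm above the counter.
- caddy: Steel draining caddy, fixed: open box 86 (x) x 136 (y) x 91 mm high, 3 mm walls and floor. Origin: centre of underside; its -x side faces roughly to the robot. A ladle and a turner, fixed, lean out over its far (+x) side in its +y half, up to 175 mm high. The bar leans over its near (-x) rim, 30 mm to -y of its middle.
- bar: Loose bar 176 x 24 mm, 0.13-0.23 kg. Origin mid-length in the plane of the tongues' undersides; z along it, y across, x out of its top face. Body 140 mm long, 12 thick (x -9 to +3 mm); a tongue 18 long, 16 wide, 3 thick (x 0 to 3) at each end. On the counter right side up: origin 9 mm high. Starts 0.64 rad from vertical, top face up, +z end 60 mm out over the caddy's near rim.
- bowl: Bystander: loose steel bowl, 190 mm across, 75 mm high, origin at the centre of its underside.
Mind the look-alikes: they are no part of the job. Of the things shaped like the bar, the bare steel one is meant.

How it is judged (in metres and radians):
On the way:
1. the lid over the empty bay is slid all the way back past the other lid (((y of drain_plate in the frame of case above 0 m and value of joint left_lid above 0.168 m) or (y of drain_plate in the frame of case below 0 m and value of joint right_lid above 0.168 m))), for 0.2 s.
At the end, for the whole second after the job is handed in: Lid over the empty bay within 12 mm of fully back, other lid moved under 15 mm. Bar at rest across that bay, its middle within 12 mm of the bay's middle left-right, 10 mm front-back, 4 mm of ledge height; square to the case within 0.1 rad, level and right side up within 0.08 rad (((y of drain_plate in the frame of case above 0 m and value of joint left_lid above 0.168 m and distance of right_pull from where it was at the start of the episode below 0.015 m and x of bar in the frame of left_bay between -0.01 and 0.01 m and y of bar in the frame of left_bay between -0.012 and 0.012 m and z of bar in the frame of left_bay between -0.004 and 0.004 m and angle between the z axis of bar and the x axis of case, either way round below 0.1 rad and angle between bar's own x axis and vertical below 0.08 rad and linear speed of bar below 0.02 m/s) or (y of drain_plate in the frame of case below 0 m and value of joint right_lid above 0.168 m and distance of left_pull from where it was at the start of the episode below 0.015 m and x of bar in the frame of right_bay between -0.01 and 0.01 m and y of bar in the frame of right_bay between -0.012 and 0.012 m and z of bar in the frame of right_bay between -0.004 and 0.004 m and angle between the z axis of bar and the x axis of case, either way round below 0.1 rad and angle between bar's own x axis and vertical below 0.08 rad and linear speed of bar below 0.02 m/s))); the robot touches nothing.
It fails at once if the bowl is moved by more than 40 mm (distance of bowl from where it was at the start of the episode above 0.04 m).
It also fails if it takes over 64 s, if anything falls off the work surface, if the arm or the gripper's body presses on something with over 40 N, if the wrist force passes 120 N, or if a joint passes its speed limit or range.

## Working session

There is one attempt and no reset: what is moved stays moved. The work goes in short steps, Python scripts to look and compute and a tool call to move; the robot and the scene stay as the last step left them, time stands still between calls to the robot, and variables do not carry over. Pictures are saved under pics/ and viewed, at most 10 in all, crops included, and the job is handed in when it is done.

Besides the shell and the picture viewer there is one more tool, called after ">>>" by a JSON object that holds its "method" and its "body", one argument or row to a line. send_rows: Moves the arm, as the interface text tells. Its arguments: {"type":"object","properties":{"targets":{"type":"array"},"grip":{"type":"number"},"squeeze":{"type":"number"}},"required":["targets"]}

```bash
ls; mkdir -p pics; cat > h.py <<'E'
from rig import ctrl
import numpy as np, cv2
from scipy.spatial.transform import Rotation as R
def view(cam,s=None):
    c=ctrl.calibration(cam)
    if cam!="wrist": return c,np.linalg.inv(np.array(c["view"]))
    s=s or ctrl.sense(); T=np.eye(4); q=s["ee_rot"]
    T[:3,:3]=R.from_quat([q[1],q[2],q[3],q[0]]).as_matrix(); T[:3,3]=s["eef_pos"]
    return c,T@np.array(c["mount"])
def grab(cam):
    s=ctrl.sense(); p,d=ctrl.capture(cam); c,W=view(cam,s); return p,d,c,W
def cloud(d,c,W):
    v,u=np.mgrid[:d.shape[0],:d.shape[1]]
    P=np.stack([(u-c["cx"])/c["fx"]*d,(v-c["cy"])/c["fy"]*d,d],-1)@W[:3,:3].T+W[:3,3]
    P[d<=0]=np.nan; return P
def atz(uv,z,c,W):
    r=W[:3,:3]@np.array([(uv[0]-c["cx"])/c["fx"],(uv[1]-c["cy"])/c["fy"],1]); return W[:3,3]+r*(z-W[2,3])/r[2]
def save(p,n): cv2.imwrite("pics/"+n+".png",cv2.cvtColor(p,cv2.COLOR_RGB2BGR))
E
python3 - <<'E'
from h import *
np.set_printoptions(precision=1,suppress=True)
out=[]
for cam in("scene","top"):
    p,d,c,W=grab(cam); out.append(p); np.savez("/tmp/"+cam,p=p,d=d,W=W); P=cloud(d,c,W)
    print(cam,W[:3,3])
    for q in ["case","left_pull","right_pull","drain_plate","pan_pair","caddy","bar","bowl"]:
        for r in ctrl.place_of(cam,q)[:3]:
            u=np.array(r["uv"]); i=np.clip(u.astype(int),0,[559,419]); print(q,u,round(r["conf"],2),P[i[1],i[0]])
save(out[0],"s0");save(out[1],"t0")
E
```

```text
pics
scene [ 689.  -512.4 1348.2]
left_pull [279.1  68. ] 0.62 [559.7 362.4 210.1]
right_pull [251.6 197.9] 0.59 [545.9 -68.2 207.9]
pan_pair [252.  196.3] 0.2 [548.4 -65.7 210.2]
caddy [244.1 305.6] 0.72 [ 558.1 -335.6    5.5]
bar [235.9 312.9] 0.88 [ 543.2 -367.9   75.3]
bar [322.1 272.3] 0.71 [ 776.9 -202.4   10.8]
bar [279.7  66.4] 0.71 [558.7 369.2 210.7]
bowl [197.6 389. ] 0.88 [ 467.3 -587.4    4.2]
top [ 458.6 -119.2 1385.2]
left_pull [132.5 226.8] 0.88 [561.2 394.4 154.4]
right_pull [284.3 229.6] 0.62 [563.3 -79.4 141.2]
caddy [358.8 227.8] 0.8 [ 587.3 -330.5    5.2]
bar [321.6 172.1] 0.79 [ 776.5 -200.    16. ]
bar [371.5 239.9] 0.74 [ 541.4 -359.2   90.7]
bowl [437.8 262.2] 0.59 [ 473.8 -599.7    0.2]
```

View pics/s0.png

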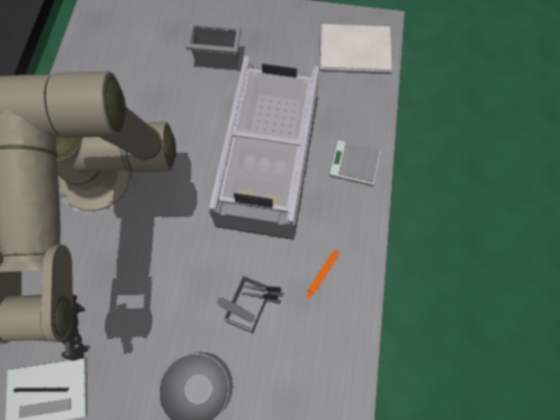

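View pics/t0.png

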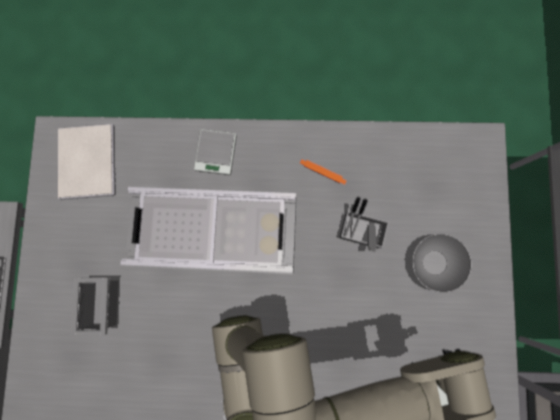

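The empty bay is the left one: the perforated plate shows at top (178,228), scene (275,117). Bar-like candidates in the scene view are:
- the grey one leaning in the caddy at (236,312)
- the orange one on the counter at (322,272)
- the dark and grey strips on the white tray near (42,395)

The bare steel one in the caddy fits the description. I'll measure it and crop in to confirm.

```bash
python3 - <<'E'
from h import *
np.set_printoptions(precision=1,suppress=True)
D={}
for cam in("scene","top"):
    f=np.load("/tmp/"+cam+".npz"); c,W=view(cam); P=cloud(f["d"],c,W); D[cam]=(f["p"],P)
    X,Y,Z=P[...,0],P[...,1],P[...,2]
    for n,y0,y1 in(("L",300,450),("R",-140,0)):
        m=(Z>202)&(Z<216)&(Y>y0)&(Y<y1)&(X>470)&(X<650); q=P[m]
        if len(q)>10:
            r=cv2.minAreaRect(q[:,:2].astype(np.float32)); print(cam,n,len(q),"mean",q.mean(0),"rect",r)
    for n,x0,x1 in(("front",400,500),("back",600,720)):
        m=(Z>173)&(Z<187)&(Y>-120)&(Y<420)&(X>x0)&(X<x1); q=P[m]
        if len(q)>10:
            a=np.polyfit(q[:,1],q[:,0],1); print(cam,n,len(q),"x at y=150:",np.polyval(a,150),"slope",a[0],"y range",np.percentile(q[:,1],[1,99]))
    m=(Z>20)&(Z<200)&(X>470)&(X<680)&(Y>-420)&(Y<-250); q=P[m]
    print("caddy",len(q),q.min(0),q.max(0))
a=cv2.resize(D["scene"][0][255:355,190:320],None,fx=4,fy=4,interpolation=cv2.INTER_CUBIC)
b=cv2.resize(D["top"][0][180:280,320:390],None,fx=4,fy=4,interpolation=cv2.INTER_CUBIC)
save(np.hstack([a,b])[:, :800],"crop")
for cam,(u0,u1,v0,v1) in (("scene",(210,285,275,335)),("top",(335,395,195,255))):
    P=D[cam][1]
    print(cam); 
    for v in range(v0,v1,4): print(v,[ "%.0f,%.0f,%.0f"%tuple(P[v,u]) if P[v,u,2]>15 else "." for u in range(u0,u1,5)])
E
```

```text
scene L 163 mean [556.4 365.5 208.8] rect ((556.971923828125, 366.74725341796875), (109.3043441772461, 16.57115364074707), 0.2824169099330902)
scene R 181 mean [548.8 -68.6 208.8] rect ((549.7074584960938, -67.44060516357422), (13.949522018432617, 108.91897583007812), 88.38567352294922)
scene front 1578 x at y=150: 454.130676652879 slope 0.06090669556687681 y range [-99.4 402.7]
scene back 1659 x at y=150: 649.1520347672545 slope -0.042210004193281137 y range [-103.6  397.9]
caddy 1139 [ 495.3 -412.4   20.3] [ 662.1 -260.9  178.7]
top L 156 mean [561.6 363.7 208. ] rect ((561.8744506835938, 364.39697265625), (14.531682014465332, 105.42906951904297), 89.10320281982422)
top R 150 mean [553.2 -70.  208.4] rect ((553.6534423828125, -69.84281158447266), (110.0129623413086, 11.823266983032227), 0.7537568807601929)
top front 1292 x at y=150: 453.515189575384 slope 0.04470511978879048 y range [-101.5  401.7]
top back 1476 x at y=150: 656.2210749675709 slope -0.027924546704129635 y range [-105.5  397. ]
caddy 917 [ 501.1 -415.    20. ] [ 667.6 -262.9  176.2]
scene
275 ['.', '.', '.', '.', '.'
[... 2593 characters left out ...]
, '.', '582,-312,63', '.', '.', '585,-366,35', '586,-384,31', '.', '583,-408,77', '.']
231 ['.', '.', '570,-282,36', '.', '.', '.', '.', '.', '571,-380,52', '.', '568,-404,91', '.']
235 ['.', '555,-264,48', '.', '.', '.', '.', '.', '555,-358,82', '556,-376,72', '560,-403,21', '555,-404,92', '.']
239 ['.', '.', '544,-284,19', '541,-295,67', '540,-307,94', '.', '.', '541,-354,99', '542,-372,90', '546,-400,35', '.', '.']
243 ['.', '.', '.', '.', '.', '532,-335,20', '529,-344,68', '527,-352,114', '528,-369,106', '531,-395,56', '.', '.']
247 ['.', '.', '.', '.', '.', '.', '.', '514,-348,134', '514,-364,130', '517,-392,69', '.', '.']
251 ['.', '.', '.', '.', '.', '.', '.', '.', '.', '.', '.', '.']
```

View pics/crop.png

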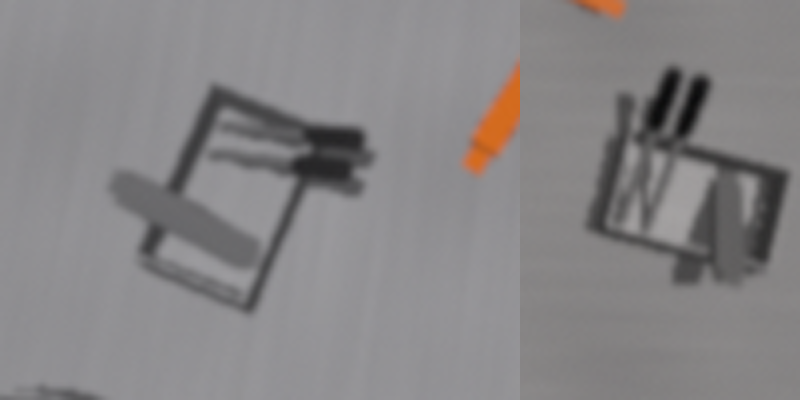

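The crop shows the bare grey bar leaning over the caddy's near rim. The utensils are at the far side, and the orange bar lies on the counter. So the bar in the caddy is the one meant.

Case centre is about (555,149) with yaw about -0.015. The left pull is at (559,365).

```bash
python3 - <<'E'
from h import *
s=ctrl.sense(); q=s["ee_rot"]; M=R.from_quat([q[1],q[2],q[3],q[0]]).as_matrix(); print(s["eef_pos"],M.round(3)); print("tool y heading",np.arctan2(M[1,1],M[0,1]),s["time_s"],ctrl.calibration("wrist"))
E
```

```text
[ 207.71505821 -482.15901916  194.00098226] [[ 0.918  0.396 -0.   ]
 [ 0.396 -0.918 -0.   ]
 [-0.    -0.    -1.   ]]
tool y heading -1.1639828567039414 0.9 {'fx': 341.8604635331202, 'fy': 341.8604635331202, 'cx': 276.65603192578146, 'cy': 211.6196605653332, 'mount': array([[ 4.44328996e-04, -9.50333711e-01, -3.11232455e-01,
         7.97691439e+01],
       [ 9.99999891e-01,  4.66759122e-04,  2.41626141e-06,
         4.95786931e-01],
       [ 1.42974333e-04, -3.11232422e-01,  9.50333815e-01,
        -1.80755401e+02],
       [ 0.00000000e+00,  0.00000000e+00,  0.00000000e+00,
         1.00000000e+00]])}
```

>>> {"method": "send_rows", "body": {
  "targets": [
    {"offset": [2, 4, 6], "spin": 0},
    {"offset": [4, 8, 10], "spin": 0},
    {"offset": [6, 12, 12], "spin": 0},
    {"offset": [8, 16, 12], "spin": 0},
    {"offset": [10, 20, 12], "spin": 0},
    {"offset": [12, 24, 12], "spin": 0},
    {"offset": [14, 28, 12], "spin": 0},
    {"offset": [16, 32, 12], "spin": 0}
  ],
  "grip": 0.6,
  "squeeze": 30
}}

```text
time_s: 1.57
eef_pos: [339.0, -218.5, 312.3]
ee_rot: [0.001, 0.979, 0.202, 0.0]
force: [-0.0, -0.7, -0.1]
grip_width: 0.6
grip_force: 0.0
```

>>> {"method": "send_rows", "body": {
  "targets": [
    {"offset": [1.3, 3.7, 0], "spin": -0.05},
    {"offset": [2.6, 7.4, 0], "spin": -0.1},
    {"offset": [4, 11.1, 0], "spin": -0.16},
    {"offset": [5.3, 14.8, 0], "spin": -0.21},
    {"offset": [6.6, 18.5, 0], "spin": -0.26},
    {"offset": [8, 22.2, 0], "spin": -0.32},
    {"offset": [9.3, 25.9, 0], "spin": -0.37},
    {"offset": [10.6, 29.6, 0], "spin": -0.42}
  ]
}}

```text
time_s: 2.23
eef_pos: [444.8, 77.8, 311.9]
ee_rot: [0.0, 1.0, -0.008, 0.0]
force: [1.0, -1.0, -0.2]
grip_width: 0.6
grip_force: 0.0
```

>>> {"method": "send_rows", "body": {
  "targets": [
    {"offset": [1.4, 3.8, 0], "spin": 0},
    {"offset": [2.8, 7.7, 0], "spin": 0},
    {"offset": [4.2, 11.5, 0], "spin": 0},
    {"offset": [5.6, 15.4, 0], "spin": 0},
    {"offset": [7, 19, 0], "spin": 0},
    {"offset": [8.0, 21.5, 0], "spin": 0},
    {"offset": [8.5, 23.1, -2], "spin": 0},
    {"offset": [8.5, 23.1, -4], "spin": 0}
  ]
}}

```text
time_s: 2.9
eef_pos: [530.1, 309.7, 270.7]
ee_rot: [-0.0, 1.0, -0.005, 0.0]
force: [0.7, -0.8, -1.5]
grip_width: 0.602
grip_force: 0.0
```

>>> {"method": "send_rows", "body": {
  "targets": [
    {"offset": [0, 0, 0], "spin": 0},
    {"offset": [0, 0, 0], "spin": 0},
    {"offset": [0, 0, 0], "spin": 0}
  ]
}}

```text
time_s: 3.15
eef_pos: [530.0, 306.3, 273.3]
ee_rot: [-0.0, 1.0, -0.007, 0.001]
force: [-0.1, 0.8, -1.0]
grip_width: 0.597
grip_force: 0.0
```

```bash
python3 - <<'E'
from h import *
np.set_printoptions(precision=1,suppress=True)
p,d,c,W=grab("wrist"); P=cloud(d,c,W); save(p,"w1"); s=ctrl.sense(); print(s["eef_pos"],s["time_s"])
q=P[(P[...,2]>200)&(P[...,2]<216)&(P[...,1]>320)&(P[...,1]<400)&(P[...,0]<640)]
print(len(q),q.mean(0),cv2.minAreaRect(q[:,:2].astype(np.float32)), np.percentile(q,[2,98],axis=0))
print(ctrl.place_of("wrist","left_pull"))
E
```

```text
[530.1 306.3 273.6] 3.2
2628 [563.7 365.2 207.9] ((560.05712890625, 366.3033752441406), (12.59771728515625, 107.88654327392578), 88.832275390625) [[508.9 359.7 201.2]
 [612.  371.8 210. ]]
[{'uv': [192.5, 172.3], 'conf': 0.85}]
```

View pics/w1.png

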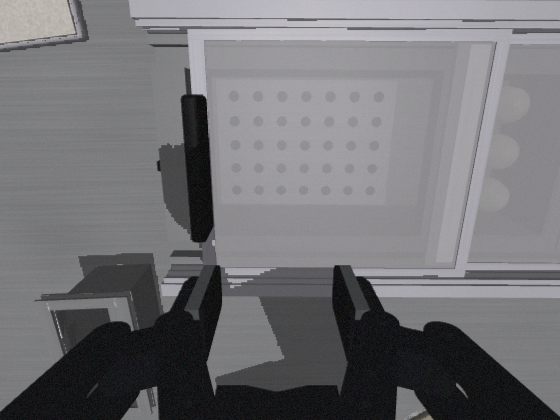

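The wrist view shows the perforated plate under the left lid, with the left pull at (197,168), which is world (560,366). Next I descend and grip it.

>>> {"method": "send_rows", "body": {
  "targets": [
    {"offset": [1.5, 3, 0], "spin": 0},
    {"offset": [3, 5.9, 0], "spin": 0},
    {"offset": [3, 5.9, -2], "spin": 0},
    {"offset": [3, 5.9, -5], "spin": 0},
    {"offset": [3, 5.9, -8], "spin": 0},
    {"offset": [3, 5.9, -8.9], "spin": 0},
    {"offset": [3, 5.9, -8.9], "spin": 0},
    {"offset": [3, 5.9, -8.9], "spin": 0}
  ]
}}

```text
time_s: 3.92
eef_pos: [560.3, 365.6, 184.8]
ee_rot: [-0.0, 1.0, -0.007, 0.001]
force: [0.1, -0.5, 0.8]
grip_width: 0.602
grip_force: 0.0
```

>>> {"method": "send_rows", "body": {
  "targets": [
    {"offset": [0, 0, 0], "spin": 0},
    {"offset": [0, 0, 0], "spin": 0},
    {"offset": [0, 0, 0], "spin": 0},
    {"offset": [0, 0, 0], "spin": 0},
    {"offset": [0, 0, 0], "spin": 0},
    {"offset": [0, 0, 0], "spin": 0}
  ],
  "grip": 0
}}

```text
time_s: 4.42
eef_pos: [559.7, 365.7, 182.9]
ee_rot: [-0.0, 1.0, -0.007, 0.0]
force: [0.1, 0.1, -0.1]
grip_width: -0.002
grip_force: 0.0
```

The fingers shut on nothing, so I'll look.

```bash
python3 - <<'E'
from h import *
np.set_printoptions(precision=1,suppress=True)
for n in("wrist","scene","top"):
    p,d,c,W=grab(n); P=cloud(d,c,W)
    q=P[(P[...,2]>198)&(P[...,2]<214)&(P[...,1]>280)&(P[...,1]<420)&(P[...,0]<640)&(P[...,0]>480)]
    print(n,len(q),np.percentile(q,[2,50,98],axis=0) if len(q) else 0)
    if n=="wrist": save(p,"w2")
print(ctrl.sense())
E
```

```text
wrist 2604 [[563.6 360.2 204.5]
 [591.  365.7 208.5]
 [614.2 371.4 209.9]]
scene 185 [[504.7 358.6 198.5]
 [559.4 364.2 207.7]
 [610.1 374.2 213.2]]
top 123 [[510.7 358.1 198.6]
 [548.  362.7 207.5]
 [614.3 370.5 212.3]]
{'time_s': 4.5667, 'joints': array([0.4, 0.7, 1. , 0. , 1.5, 2. ]), 'dq': array([ 0., -0., -0.,  0.,  0.,  0.]), 'tau': array([  0. , -57.1, -27.1,   0. ,   0. ,  -0. ]), 'eef_pos': array([559.6, 365.7, 182.7]), 'ee_rot': array([ 0.,  1., -0., -0.]), 'force': array([-0.2,  0.1, -0.7]), 'wrist_torque': array([ 0., -0., -0.]), 'grip_force': 0.0, 'grip_width': 0.00690980958801257}
```

View pics/w2.png

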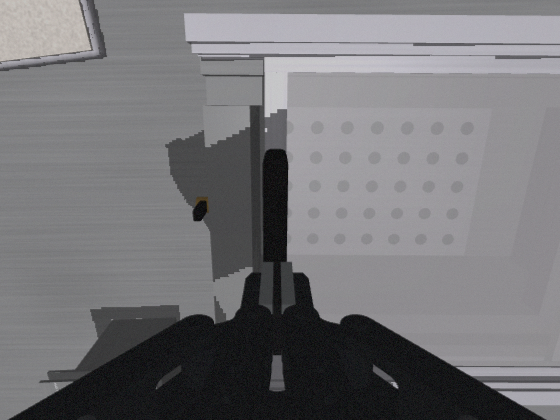

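```bash
python3 - <<'E'
from h import *
np.set_printoptions(precision=1,suppress=True)
p,d,c,W=grab("wrist"); P=cloud(d,c,W)
for v in range(240,340,6): print(v,[tuple(P[v,u].round(0)) for u in (250,268,276,285,300)])
E
```

```text
240 [(np.float64(550.0), np.float64(383.0), np.float64(151.0)), (np.float64(574.0), np.float64(369.0), np.float64(208.0)), (np.float64(574.0), np.float64(365.0), np.float64(209.0)), (np.float64(574.0), np.float64(361.0), np.float64(208.0)), (np.float64(559.0), np.float64(351.0), np.float64(173.0))]
246 [(np.float64(545.0), np.float64(383.0), np.float64(150.0)), (np.float64(571.0), np.float64(369.0), np.float64(209.0)), (np.float64(571.0), np.float64(365.0), np.float64(209.0)), (np.float64(571.0), np.float64(361.0), np.float64(208.0)), (np.float64(554.0), np.float64(351.0), np.float64(171.0))]
252 [(np.float64(541.0), np.float64(384.0), np.float64(151.0)), (np.float64(568.0), np.float64(369.0), np.float64(208.0)), (np.float64(567.0), np.float64(365.0), np.float64(208.0)), (np.float64(567.0), np.float64(361.0), np.float64(207.0)), (np.float64(551.0), np.float64(351.0), np.float64(172.0))]
258 [(np.float64(536.0), np.float64(384.0), np.float64(150.0)), (np.float64(565.0), np.float64(369.0), np.float64(208.0)), (np.float64(565.0), np.float64(365.0), np.float64(209.0)), (np.float64(564.0)
[... 3299 characters left out ...]
), np.float64(362.0), np.float64(271.0)), (np.float64(572.0), np.float64(358.0), np.float64(271.0))]
330 [(np.float64(572.0), np.float64(373.0), np.float64(274.0)), (np.float64(571.0), np.float64(368.0), np.float64(273.0)), (np.float64(560.0), np.float64(365.0), np.float64(258.0)), (np.float64(571.0), np.float64(362.0), np.float64(274.0)), (np.float64(571.0), np.float64(358.0), np.float64(274.0))]
336 [(np.float64(571.0), np.float64(373.0), np.float64(276.0)), (np.float64(569.0), np.float64(368.0), np.float64(274.0)), (np.float64(557.0), np.float64(365.0), np.float64(259.0)), (np.float64(569.0), np.float64(362.0), np.float64(273.0)), (np.float64(572.0), np.float64(358.0), np.float64(277.0))]
```

The depth picture settles it. The pads end at z≈226 while the reported TCP is 183, so the real tips sit about 43 mm higher than reported (x and y agree). I'll open and go 4 cm lower.

>>> {"method": "send_rows", "body": {
  "targets": [
    {"offset": [0, 0, 0], "spin": 0},
    {"offset": [0, 0, 0], "spin": 0},
    {"offset": [0, 0, 0], "spin": 0},
    {"offset": [0, 0, 0], "spin": 0},
    {"offset": [0, 0, -1], "spin": 0},
    {"offset": [0, 0, -2], "spin": 0},
    {"offset": [0, 0, -3], "spin": 0},
    {"offset": [0, 0, -4], "spin": 0}
  ],
  "grip": 0.6
}}

```text
time_s: 5.28
eef_pos: [559.3, 365.5, 140.9]
ee_rot: [0.0, 1.0, -0.007, -0.001]
force: [-0.7, 0.8, -0.1]
grip_width: 0.602
grip_force: 0.0
```

>>> {"method": "send_rows", "body": {
  "targets": [
    {"offset": [0, 0, 0], "spin": 0},
    {"offset": [0, 0, 0], "spin": 0},
    {"offset": [0, 0, 0], "spin": 0},
    {"offset": [0, 0, 0], "spin": 0},
    {"offset": [0, 0, 0], "spin": 0},
    {"offset": [0, 0, 0], "spin": 0}
  ],
  "grip": 0
}}

```text
time_s: 5.78
eef_pos: [559.9, 365.9, 143.3]
ee_rot: [-0.0, 1.0, -0.007, 0.001]
force: [0.6, 1.4, 2.3]
grip_width: 0.135
grip_force: 33.8
```

>>> {"method": "send_rows", "body": {
  "targets": [
    {"offset": [0, -1, 0], "spin": 0},
    {"offset": [-0.1, -2.5, 0], "spin": 0},
    {"offset": [-0.1, -4.5, 0], "spin": 0},
    {"offset": [-0.1, -6.5, 0], "spin": 0},
    {"offset": [-0.2, -8.5, 0], "spin": 0},
    {"offset": [-0.2, -10.5, 0], "spin": 0},
    {"offset": [-0.2, -12.5, 0], "spin": 0},
    {"offset": [-0.3, -14, 0], "spin": 0}
  ]
}}

```text
time_s: 6.45
eef_pos: [557.2, 224.4, 143.3]
ee_rot: [-0.0, 1.0, -0.007, 0.001]
force: [6.4, 2.2, -1.4]
grip_width: 0.132
grip_force: 33.5
```

>>> {"method": "send_rows", "body": {
  "targets": [
    {"offset": [0, -1, 0], "spin": 0},
    {"offset": [0, -1.8, 0], "spin": 0},
    {"offset": [0, -2.4, 0], "spin": 0},
    {"offset": [0, -2.8, 0], "spin": 0},
    {"offset": [0, -2.8, 0], "spin": 0},
    {"offset": [0, -2.8, 0], "spin": 0}
  ]
}}

```text
time_s: 6.95
eef_pos: [556.6, 197.2, 143.2]
ee_rot: [0.0, 1.0, -0.007, -0.0]
force: [-2.1, -2.0, 6.6]
grip_width: 0.137
grip_force: 34.6
```

>>> {"method": "send_rows", "body": {
  "targets": [
    {"offset": [0, -0.2, 0], "spin": 0},
    {"offset": [0, -0.2, 0], "spin": 0},
    {"offset": [0, -0.4, 0], "spin": 0},
    {"offset": [0, -0.4, 0], "spin": 0},
    {"offset": [0, -0.4, 0], "spin": 0}
  ]
}}

```text
time_s: 7.37
eef_pos: [556.6, 196.6, 143.2]
ee_rot: [-0.002, 1.0, -0.006, 0.001]
force: [0.3, 14.4, 5.0]
grip_width: 0.134
grip_force: 34.6
```

The lid is at its stop (14 N reaction). Release, rise, and look into the open bay.

>>> {"method": "send_rows", "body": {
  "targets": [
    {"offset": [0, 0.4, 0], "spin": 0},
    {"offset": [0, 0.4, 0], "spin": 0},
    {"offset": [0, 0.4, 0], "spin": 0},
    {"offset": [0, 0.4, 0], "spin": 0},
    {"offset": [0, 0.4, 2], "spin": 0},
    {"offset": [0, 0.4, 5], "spin": 0},
    {"offset": [0, 0.4, 9], "spin": 0},
    {"offset": [0, 0.4, 13], "spin": 0}
  ],
  "grip": 0.5
}}

```text
time_s: 8.03
eef_pos: [556.1, 197.2, 273.8]
ee_rot: [0.0, 1.0, -0.007, -0.001]
force: [0.7, -0.2, -0.0]
grip_width: 0.503
grip_force: 0.0
```

>>> {"method": "send_rows", "body": {
  "targets": [
    {"offset": [-1.5, 1.5, 3], "spin": 0},
    {"offset": [-3, 3, 5], "spin": 0},
    {"offset": [-4.5, 4.5, 5], "spin": 0},
    {"offset": [-6, 6, 5], "spin": 0},
    {"offset": [-6, 7, 5], "spin": 0},
    {"offset": [-6, 7, 5], "spin": 0},
    {"offset": [-6, 7, 5], "spin": 0}
  ]
}}

```text
time_s: 8.62
eef_pos: [497.1, 267.4, 322.2]
ee_rot: [0.0, 1.0, -0.006, -0.0]
force: [-0.2, -0.2, 0.1]
grip_width: 0.497
grip_force: 0.0
```

```bash
python3 - <<'E'
from h import *
np.set_printoptions(precision=1,suppress=True)
p,d,c,W=grab("wrist"); P=cloud(d,c,W); save(p,"w3"); print(W[:3,3])
X,Y,Z=P[...,0],P[...,1],P[...,2]
print("pull",np.median(P[(Z>200)&(Z<214)&(Y>150)&(Y<240)&(X>500)&(X<620)],0))
for z in range(25,185,6):
    m=(abs(Z-z)<3)&(Y>165)&(Y<390)&(X>430)&(X<690); print(z,m.sum(),end=" ")
print()
for y in (240,272,305):
    m=(abs(Y-y)<2); q=P[m]; q=q[np.argsort(q[:,0])]; 
    print(y,[("%d:%d"%(x,np.median(q[abs(q[:,0]-x)<1.5,2]))) for x in range(440,680,4) if (abs(q[:,0]-x)<1.5).any()])
for x in (530,560,620):
    q=P[abs(X-x)<2]; print(x,[("%d:%d"%(y,np.median(q[abs(q[:,1]-y)<1.5,2]))) for y in range(140,400,4) if (abs(q[:,1]-y)<1.5).any()])
for q in("left_bay","drain_plate","right_pull"): print(q,[(r["conf"],r["uv"],atz(r["uv"],136 if q=="left_bay" else 35,c,W)) for r in ctrl.place_of("wrist",q)[:2]])
E
```

```text
[577.2 265.9 502.9]
pull [561.4 197.4 208.3]
25 0 31 1507 37 17736 43 373 49 408 55 415 61 445 67 436 73 486 79 480 85 520 91 519 97 533 103 544 109 604 115 615 121 652 127 667 133 1718 139 6395 145 892 151 6226 157 203 163 785 169 3233 175 3750 181 3452 
240 ['440:180', '444:181', '448:180', '452:165', '456:152', '460:151', '464:143', '468:136', '472:136', '476:136', '480:92', '484:36', '488:35', '492:34', '496:36', '500:35', '504:35', '508:403', '512:430', '516:435', '520:35', '524:36', '528:36', '532:36', '536:36', '540:35', '544:35', '548:36', '552:35', '556:36', '560:36', '564:35', '568:35', '572:35', '576:35', '580:35', '584:35', '588:35', '592:35', '596:36', '600:35', '604:36', '608:36', '612:36', '616:36', '620:35', '624:35', '628:36', '632:31', '636:136', '640:137', '644:136', '648:136', '652:148', '656:151', '660:153']
272 ['440:180', '444:180', '448:180', '452:177', '456:164', '460:150', '464:143', '468:136', '472:136', '476:136', '480:98', '484:35', '488:34', '492:35', '496:35', '500:35', '504:36', '508:439', '512:35', '516:35', '520:36', '524:36', '528:36', '532:35', '53
[... 2325 characters left out ...]
', '164:171', '168:172', '172:171', '176:171', '180:171', '184:171', '188:171', '192:171', '196:172', '200:171', '204:35', '208:35', '212:35', '216:35', '220:35', '224:35', '228:35', '232:35', '236:35', '240:35', '244:35', '248:35', '252:35', '256:35', '260:35', '264:35', '268:36', '272:35', '276:36', '280:35', '284:35', '288:35', '292:36', '296:35', '300:36', '304:35', '308:35', '312:35', '316:35', '320:35', '324:36', '328:35', '332:36', '336:35', '340:36', '344:36', '348:36', '352:36', '356:36', '360:35', '364:36', '368:36', '372:36', '376:30', '380:102', '384:150', '388:150', '392:151', '396:151']
left_bay []
drain_plate [(0.79, [272.0, 113.6], array([559.5, 272.1,  35. ]))]
right_pull []
```

View pics/w3.png

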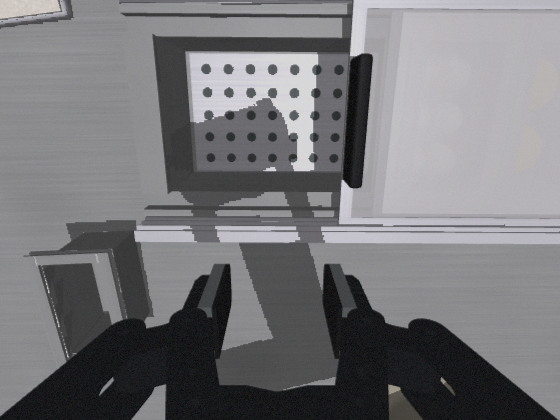

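The open bay is at (268,115) px with its middle at world (559,272). The lid is fully back, with its pull at (357,120) px. Now I go over to the bar.

>>> {"method": "send_rows", "body": {
  "targets": [
    {"offset": [-0.8, -3.8, 0], "spin": -0.03},
    {"offset": [-1.6, -7.6, 0], "spin": -0.06},
    {"offset": [-2.4, -11.4, 0], "spin": -0.09},
    {"offset": [-3.2, -15.2, 0], "spin": -0.12},
    {"offset": [-4, -19, 0], "spin": -0.15},
    {"offset": [-4.8, -22.8, 0], "spin": -0.18},
    {"offset": [-5.4, -26.6, 0], "spin": -0.21},
    {"offset": [-6, -30.4, 0], "spin": -0.245}
  ]
}}

```text
time_s: 9.48
eef_pos: [435.9, -38.5, 322.9]
ee_rot: [0.0, 0.992, -0.13, 0.0]
force: [1.2, 0.9, -0.6]
grip_width: 0.498
grip_force: 0.0
```

>>> {"method": "send_rows", "body": {
  "targets": [
    {"offset": [0, -3.8, 0], "spin": 0},
    {"offset": [0, -7.6, 0], "spin": 0},
    {"offset": [0, -11.4, 0], "spin": 0},
    {"offset": [0, -15.2, 0], "spin": 0},
    {"offset": [0, -19, 0], "spin": 0},
    {"offset": [0, -22.8, 0], "spin": 0},
    {"offset": [0, -26.6, -1], "spin": 0},
    {"offset": [0, -30.4, -4], "spin": 0}
  ]
}}

```text
time_s: 10.15
eef_pos: [436.5, -339.0, 289.0]
ee_rot: [0.002, 0.992, -0.13, 0.002]
force: [0.9, -0.8, -0.5]
grip_width: 0.501
grip_force: 0.0
```

>>> {"method": "send_rows", "body": {
  "targets": [
    {"offset": [0, 0, -2], "spin": 0},
    {"offset": [0, 0, -2], "spin": 0},
    {"offset": [0, 0, -2], "spin": 0}
  ]
}}

```text
time_s: 10.4
eef_pos: [436.2, -335.1, 266.8]
ee_rot: [-0.001, 0.992, -0.129, -0.001]
force: [0.1, -0.4, 0.5]
grip_width: 0.5
grip_force: 0.0
```

```bash
cat > bar.py <<'E'
from h import *
np.set_printoptions(precision=2,suppress=True)
p,d,c,W=grab("wrist"); P=cloud(d,c,W); save(p,"w4"); s=ctrl.sense(); q=s["ee_rot"]; print(s["time_s"],s["eef_pos"],"tooly",-np.pi/2+2*np.arctan2(q[2],q[1]))
X,Y,Z=P[...,0],P[...,1],P[...,2]
m=(Z>25)&(Z<155)&(Y>-410)&(Y<-330)&(X>480)&(X<600); Q=P[m]
n0=np.array([-.8*.966,.8*.257,.6]); 
rng=np.random.default_rng(0); best=None
for _ in range(400):
    t=Q[rng.choice(len(Q),3,False)]; n=np.cross(t[1]-t[0],t[2]-t[0]); L=np.linalg.norm(n)
    if L<50: continue
    n/=L; n*=np.sign(n[2]+1e-9)
    if n[2]<.4 or n[2]>.8: continue
    k=abs((Q-t[0])@n)<1.5
    if best is None or k.sum()>best.sum(): best=k
B=Q[best]; C=B.mean(0); n=np.linalg.svd(B-C,full_matrices=False)[2][2]; n*=np.sign(n[2])
a=np.array([0,0,1])-n*n[2]; a/=np.linalg.norm(a); b=np.cross(a,n)
sa,sb=(B-C)@a,(B-C)@b
r=cv2.minAreaRect(np.c_[sa,sb].astype(np.float32)); print(len(B),"n",n,"tilt",np.arccos(a[2]),"axis heading",np.arctan2(a[1],a[0]),"rect",r)
print("sa",np.percentile(sa,[.5,99.5]),"sb",np.percentile(sb,[1,50,99]))
ctr=C+a*r[0][0]+b*r[0][1]; print("top-face rect centre",ctr); 
for z in (140,120,110,100,60): 
    k=abs(B[:,2]-z)<4; 
    if k.any(): print(z,B[k].mean(0),np.ptp(sb[k]))
E
python3 bar.py
```

```text
10.45 [ 436.78 -334.95  268.19] tooly -1.8288267433346443
2218 n [ 0.78 -0.19  0.6 ] tilt 0.6458674199565844 axis heading 2.9068404930136076 rect ((-6.655853271484375, -12.293706893920898), (152.94174194335938, 49.68849563598633), 0.26231515407562256)
sa [-81.9   68.75] sb [-34.6    0.35  12.32]
top-face rect centre [ 541.37 -374.62   86.17]
140 [ 504.92 -352.46  140.1 ] 14.811980620112863
120 [ 519.7  -355.83  120.  ] 23.720873497270922
110 [ 526.69 -358.    110.21] 23.174366700679414
100 [ 534.11 -359.61  100.16] 22.860103028581133
60 [ 563.43 -367.24   60.03] 46.04188245180754
```

View pics/w4.png

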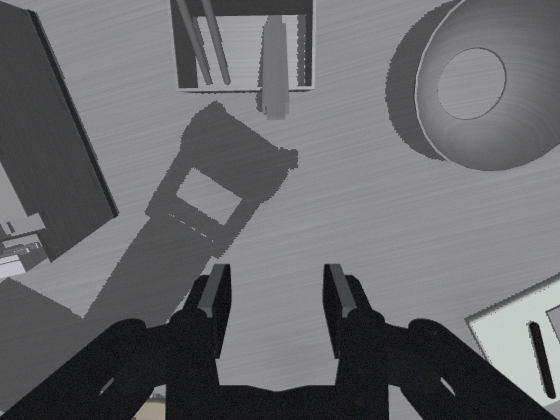

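The picture shows the bar over the caddy rim at (277,60) px with its upper tongue at (277,115). The bowl is at (475,85), well clear. The grasp centre is about (516,-355,114).

>>> {"method": "send_rows", "body": {
  "targets": [
    {"offset": [2.5, -0.6, 0], "spin": 0.02},
    {"offset": [5, -1.2, 0], "spin": 0.02},
    {"offset": [7.5, -1.9, 0], "spin": 0.02},
    {"offset": [8, -2, -3], "spin": 0.02},
    {"offset": [8, -2, -6.5], "spin": 0.02},
    {"offset": [8, -2, -10], "spin": 0.02},
    {"offset": [8, -2, -13], "spin": 0.02},
    {"offset": [8, -2, -15], "spin": 0.02}
  ],
  "grip": 0.6,
  "squeeze": 60
}}

```text
time_s: 11.12
eef_pos: [516.9, -354.0, 116.0]
ee_rot: [-0.0, 0.993, -0.118, -0.0]
force: [0.1, 0.9, -0.4]
grip_width: 0.599
grip_force: 0.0
```

>>> {"method": "send_rows", "body": {
  "targets": [
    {"offset": [0, 0, -2], "spin": 0},
    {"offset": [0, 0, -4], "spin": 0},
    {"offset": [0, 0, -5.9], "spin": 0},
    {"offset": [0, 0, -5.9], "spin": 0},
    {"offset": [0, 0, -5.9], "spin": 0}
  ]
}}

```text
time_s: 11.53
eef_pos: [517.4, -354.9, 59.4]
ee_rot: [0.0, 0.993, -0.118, 0.001]
force: [-0.0, -0.1, -0.5]
grip_width: 0.601
grip_force: 0.0
```

>>> {"method": "send_rows", "body": {
  "targets": [
    {"offset": [0, 0, 0], "spin": 0},
    {"offset": [0, 0, 0], "spin": 0},
    {"offset": [0, 0, 0], "spin": 0},
    {"offset": [0, 0, 0], "spin": 0},
    {"offset": [0, 0, 0], "spin": 0}
  ],
  "grip": 0
}}

```text
time_s: 11.95
eef_pos: [517.5, -355.7, 59.7]
ee_rot: [0.001, 0.993, -0.119, 0.001]
force: [1.0, 0.1, 6.8]
grip_width: 0.267
grip_force: 61.1
```

Gripped. Lift straight up, then carry to clear counter while turning back to the case's heading.

>>> {"method": "send_rows", "body": {
  "targets": [
    {"offset": [0, 0, 1], "spin": 0},
    {"offset": [0, 0, 3], "spin": 0},
    {"offset": [0, 0, 6], "spin": 0},
    {"offset": [0, 0, 9], "spin": 0},
    {"offset": [0, 0, 12], "spin": 0},
    {"offset": [0, 0, 14], "spin": 0},
    {"offset": [-1, 1, 14], "spin": 0},
    {"offset": [-3, 3, 14], "spin": 0.02}
  ]
}}

```text
time_s: 12.62
eef_pos: [487.0, -326.1, 199.0]
ee_rot: [0.001, 0.994, -0.109, 0.001]
force: [0.5, -0.2, -2.9]
grip_width: 0.27
grip_force: 60.1
```

>>> {"method": "send_rows", "body": {
  "targets": [
    {"offset": [-1.5, 2.5, 0], "spin": 0.05},
    {"offset": [-3, 5, 0], "spin": 0.1},
    {"offset": [-4.5, 7.5, 0], "spin": 0.15},
    {"offset": [-6, 10, 0], "spin": 0.2},
    {"offset": [-7.5, 12, 0], "spin": 0.2},
    {"offset": [-8.7, 13.6, 0], "spin": 0.2},
    {"offset": [-8.7, 13.6, -2], "spin": 0.2},
    {"offset": [-8.7, 13.6, -2], "spin": 0.2}
  ]
}}

```text
time_s: 13.28
eef_pos: [398.2, -187.5, 176.5]
ee_rot: [-0.001, 1.0, -0.009, -0.001]
force: [-0.3, 0.1, -2.9]
grip_width: 0.267
grip_force: 60.0
```

```bash
python3 - <<'E'
from h import *
np.set_printoptions(precision=2,suppress=True)
s=ctrl.sense(); print(s["time_s"],s["eef_pos"],s["force"],s["grip_width"])
e=s["eef_pos"]
for n in("wrist","scene","top"):
    p,d,c,W=grab(n); P=cloud(d,c,W); X,Y,Z=P[...,0],P[...,1],P[...,2]
    if n=="wrist": save(p,"w5")
    m=(Z>20)&(Z<e[2]+30)&(abs(Y-e[1])<18)&(X>e[0]+5)&(X<e[0]+130); Q=P[m]
    print(n,len(Q))
    if len(Q)>20:
        for x in range(int(e[0])+10,int(e[0])+130,10):
            k=Q[abs(Q[:,0]-x)<4]
            if len(k)>3: print(x,np.percentile(k,[5,50,95],axis=0).round(0)[:,1:].tolist())
E
```

```text
13.2833 [ 398.17 -187.54  176.46] [-0.28  0.12 -2.89] 0.26667703242631824
wrist 5843
418 [[-199.0, 206.0], [-190.0, 206.0], [-180.0, 206.0]]
428 [[-199.0, 194.0], [-188.0, 199.0], [-178.0, 204.0]]
438 [[-199.0, 181.0], [-189.0, 186.0], [-178.0, 191.0]]
448 [[-200.0, 167.0], [-189.0, 172.0], [-178.0, 177.0]]
458 [[-200.0, 154.0], [-189.0, 159.0], [-178.0, 164.0]]
468 [[-200.0, 140.0], [-189.0, 145.0], [-178.0, 150.0]]
478 [[-197.0, 127.0], [-190.0, 133.0], [-181.0, 137.0]]
488 [[-196.0, 121.0], [-189.0, 123.0], [-182.0, 124.0]]
scene 251
428 [[-200.0, 188.0], [-188.0, 199.0], [-176.0, 205.0]]
438 [[-200.0, 176.0], [-189.0, 185.0], [-178.0, 194.0]]
448 [[-200.0, 158.0], [-191.0, 171.0], [-179.0, 177.0]]
458 [[-200.0, 148.0], [-190.0, 156.0], [-176.0, 167.0]]
468 [[-200.0, 139.0], [-191.0, 146.0], [-178.0, 153.0]]
478 [[-195.0, 126.0], [-189.0, 132.0], [-181.0, 139.0]]
top 31
478 [[-201.0, 136.0], [-187.0, 141.0], [-181.0, 143.0]]
488 [[-200.0, 123.0], [-192.0, 126.0], [-184.0, 129.0]]
```

View pics/w5.png

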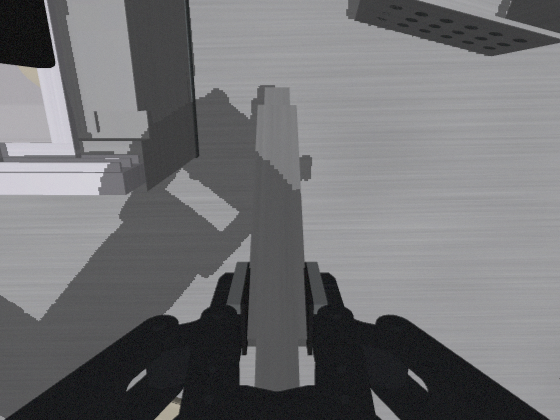

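The bar is held well. Its low tongue, at (277,92) px, is at z≈118 and x≈490. Lower it to touch the counter, then pivot it down with a light grip.

>>> {"method": "send_rows", "body": {
  "targets": [
    {"offset": [0, 0, -2], "spin": 0},
    {"offset": [0, 0, -5], "spin": 0},
    {"offset": [0, 0, -8], "spin": 0},
    {"offset": [0, 0, -10], "spin": 0},
    {"offset": [0, 0, -11], "spin": 0},
    {"offset": [0, 0, -11.3], "spin": 0},
    {"offset": [0, 0, -11.3], "spin": 0}
  ]
}}

```text
time_s: 14.02
eef_pos: [399.9, -189.5, 65.0]
ee_rot: [-0.0, 1.0, -0.009, -0.0]
force: [0.2, -0.1, -2.0]
grip_width: 0.269
grip_force: 60.2
```

>>> {"method": "send_rows", "body": {
  "targets": [
    {"offset": [0, 0, -0.4], "spin": 0},
    {"offset": [-0.6, 0, -0.9], "spin": 0},
    {"offset": [-1.2, 0, -1.5], "spin": 0},
    {"offset": [-1.7, 0, -2], "spin": 0},
    {"offset": [-2.2, 0, -2.6], "spin": 0},
    {"offset": [-2.2, 0, -2.6], "spin": 0}
  ],
  "squeeze": 20
}}

```text
time_s: 14.52
eef_pos: [376.6, -189.4, 39.0]
ee_rot: [0.0, 1.0, -0.009, -0.0]
force: [-6.4, -0.5, 8.7]
grip_width: 0.268
grip_force: 60.0
```

>>> {"method": "send_rows", "body": {
  "targets": [
    {"offset": [-0.4, 0, -0.6], "spin": 0},
    {"offset": [-0.9, 0, -1.3], "spin": 0},
    {"offset": [-1.3, 0, -2], "spin": 0},
    {"offset": [-1.7, 0, -2.8], "spin": 0},
    {"offset": [-2, 0, -3.5], "spin": 0},
    {"offset": [-2.3, 0, -4.3], "spin": 0},
    {"offset": [-2.5, 0, -5], "spin": 0},
    {"offset": [-2.5, 0, -5], "spin": 0}
  ],
  "grip": 0,
  "squeeze": 22
}}

```text
time_s: 15.18
eef_pos: [351.9, -189.0, -11.5]
ee_rot: [-0.0, 1.0, -0.009, -0.0]
force: [-3.4, 1.5, 4.0]
grip_width: 0.27
grip_force: 55.3
```

```bash
cat > look.py <<'E'
from h import *
np.set_printoptions(precision=2,suppress=True)
s=ctrl.sense(); e=s["eef_pos"]; print(s["time_s"],e,s["force"],s["grip_width"],s["grip_force"])
p,d,c,W=grab("wrist"); P=cloud(d,c,W)
Q=P[(P[...,2]>3)&(abs(P[...,1]-e[1])<18)&(P[...,0]>e[0]+5)&(P[...,0]<e[0]+200)]
for x in range(int(e[0])+10,int(e[0])+180,12):
    k=Q[abs(Q[:,0]-x)<4]
    if len(k)>3: print(x,np.percentile(k,[5,50,95],axis=0).round(1)[:,1:].tolist())
E
python3 look.py
```

```text
15.1833 [ 351.86 -189.04  -11.46] [-3.37  1.45  3.97] 0.2695251483232929 55.34628689289093
361 [[-205.6, 44.1], [-189.2, 76.7], [-173.0, 109.2]]
373 [[-203.9, 42.1], [-179.9, 100.7], [-171.8, 114.7]]
385 [[-200.9, 37.7], [-190.0, 39.3], [-179.3, 41.0]]
397 [[-201.2, 33.8], [-190.2, 35.5], [-179.6, 37.2]]
409 [[-201.4, 30.0], [-190.7, 31.6], [-179.8, 33.2]]
421 [[-201.7, 26.1], [-191.0, 27.7], [-180.4, 29.4]]
433 [[-202.0, 22.2], [-191.2, 23.9], [-180.6, 25.4]]
445 [[-202.2, 18.4], [-191.5, 20.1], [-180.6, 21.7]]
457 [[-202.4, 14.5], [-191.6, 16.2], [-180.9, 17.7]]
469 [[-202.4, 11.4], [-191.8, 12.8], [-181.0, 14.2]]
```

The bar is pivoting as planned, now 0.32 rad from level.

>>> {"method": "send_rows", "body": {
  "targets": [
    {"offset": [-0.3, 0, -0.7], "spin": 0},
    {"offset": [-0.5, 0, -1.4], "spin": 0},
    {"offset": [-0.6, 0, -2.0], "spin": 0},
    {"offset": [-0.6, 0, -2.5], "spin": 0},
    {"offset": [-0.7, 0, -2.8], "spin": 0},
    {"offset": [-0.7, 0, -2.8], "spin": 0},
    {"offset": [-0.7, 0, -2.8], "spin": 0}
  ]
}}

```text
time_s: 15.82
eef_pos: [346.4, -189.1, -37.3]
ee_rot: [0.0, 1.0, -0.009, 0.001]
force: [-6.2, 10.0, 46.0]
grip_width: 0.267
grip_force: 78.6
```

```bash
python3 look.py
```

```text
15.8167 [ 346.42 -189.15  -37.33] [-6.16 10.02 46.03] 0.2666521063644385 78.6067271581851
356 [[-205.7, 18.7], [-189.2, 52.4], [-172.9, 83.4]]
368 [[-201.1, 21.3], [-186.3, 22.5], [-172.6, 87.8]]
380 [[-200.8, 19.9], [-190.1, 21.1], [-179.4, 22.1]]
392 [[-201.2, 18.8], [-190.3, 19.9], [-179.7, 21.0]]
404 [[-201.5, 17.7], [-190.5, 18.8], [-179.8, 19.8]]
416 [[-201.7, 16.6], [-191.0, 17.7], [-180.2, 18.8]]
428 [[-201.8, 15.4], [-191.0, 16.5], [-180.3, 17.6]]
440 [[-202.1, 14.3], [-191.2, 15.4], [-180.5, 16.6]]
452 [[-202.4, 13.2], [-191.7, 14.3], [-180.7, 15.4]]
```

The fingertips have reached the counter and the bar is 0.09 rad from level. Release it, rise and measure it lying flat.

>>> {"method": "send_rows", "body": {
  "targets": [
    {"offset": [0, 0, 0.5], "spin": 0},
    {"offset": [0, 0, 0.5], "spin": 0},
    {"offset": [0, 0, 0.5], "spin": 0},
    {"offset": [0, 0, 0.5], "spin": 0},
    {"offset": [0, 0, 2], "spin": 0},
    {"offset": [0, 0, 5], "spin": 0},
    {"offset": [-2, 0, 9], "spin": 0},
    {"offset": [-4, 0, 12], "spin": 0}
  ],
  "grip": 0.6,
  "squeeze": 60
}}

```text
time_s: 16.53
eef_pos: [305.3, -188.8, 82.0]
ee_rot: [-0.0, 1.0, -0.008, -0.0]
force: [-0.0, -0.8, 0.7]
grip_width: 0.606
grip_force: 0.0
```

>>> {"method": "send_rows", "body": {
  "targets": [
    {"offset": [-1, 0, 2], "spin": 0},
    {"offset": [-2, 0, 4], "spin": 0},
    {"offset": [-2, 0, 4], "spin": 0},
    {"offset": [-2, 0, 4], "spin": 0}
  ]
}}

```text
time_s: 16.87
eef_pos: [285.7, -189.4, 121.0]
ee_rot: [0.001, 1.0, -0.01, 0.0]
force: [0.5, -0.3, 0.2]
grip_width: 0.599
grip_force: 0.0
```

```bash
python3 - <<'E'
from h import *
s=ctrl.sense(); print(s["time_s"],s["eef_pos"])
p,d,c,W=grab("wrist"); P=cloud(d,c,W); save(p,"w6")
m=(P[...,2]>7)&(P[...,2]<25)&(abs(P[...,1]+190)<40)&(P[...,0]>290)&(P[...,0]<500)
n,l,st,_=cv2.connectedComponentsWithStats(m.astype(np.uint8)); k=1+np.argmax(st[1:,4]); Q=P[l==k]
print(len(Q),cv2.minAreaRect(Q[:,:2].astype(np.float32)),Q.min(0),Q.max(0))
for x in range(int(Q[:,0].min()),int(Q[:,0].max())+4,12):
    t=Q[abs(Q[:,0]-x)<4]; print(x,np.percentile(t,[2,50,98],axis=0).round(1)[:,1:].tolist())
E
```

```text
16.8667 [ 285.72518585 -189.42633734  121.01711077]
4896 ((373.2553405761719, -189.8611297607422), (24.03489112854004, 126.26256561279297), 88.84905242919922) [ 310.10307379 -202.72100653    9.96803312] [ 436.33416383 -177.11005529   15.51157296]
310 [[-196.0, 11.6], [-189.1, 12.6], [-181.4, 13.9]]
322 [[-196.1, 11.4], [-188.4, 12.9], [-180.8, 14.1]]
334 [[-200.4, 11.4], [-189.5, 12.7], [-177.8, 14.2]]
346 [[-200.5, 11.2], [-189.4, 12.8], [-177.5, 14.1]]
358 [[-201.4, 11.6], [-189.3, 12.9], [-177.9, 14.2]]
370 [[-201.5, 11.3], [-190.2, 12.9], [-178.3, 14.2]]
382 [[-201.6, 11.3], [-190.5, 12.8], [-178.7, 14.3]]
394 [[-201.6, 11.5], [-190.0, 12.9], [-178.4, 14.3]]
406 [[-201.8, 11.2], [-190.3, 12.9], [-178.8, 14.4]]
418 [[-202.6, 11.3], [-191.2, 12.9], [-179.2, 14.3]]
430 [[-202.6, 11.3], [-190.8, 12.9], [-179.6, 14.5]]
```

View pics/w6.png

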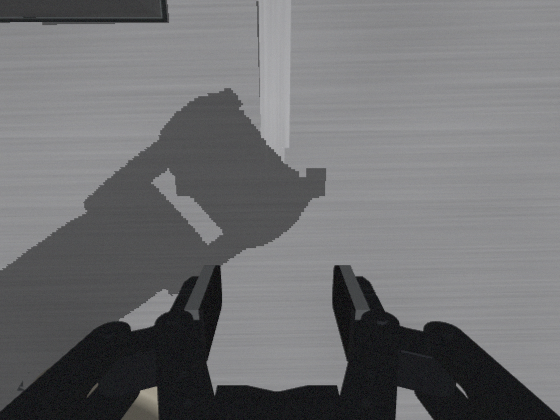

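The bar lies flat and right side up: its top is uniformly at z≈12.9 and the near tongue end is at x=310. That puts the middle at (398,-190). Regrasp it there.

>>> {"method": "send_rows", "body": {
  "targets": [
    {"offset": [3.5, 0, 0], "spin": 0},
    {"offset": [7, -0.1, 0], "spin": 0},
    {"offset": [10, -0.1, -1], "spin": 0},
    {"offset": [11.2, -0.1, -4.5], "spin": 0},
    {"offset": [11.2, -0.1, -8], "spin": 0},
    {"offset": [11.2, -0.1, -11], "spin": 0},
    {"offset": [11.2, -0.1, -13], "spin": 0},
    {"offset": [11.2, -0.1, -14.5], "spin": 0}
  ]
}}

```text
time_s: 17.58
eef_pos: [396.3, -188.3, -27.9]
ee_rot: [-0.002, 1.0, -0.009, -0.002]
force: [0.5, -0.1, -0.2]
grip_width: 0.6
grip_force: 0.0
```

>>> {"method": "send_rows", "body": {
  "targets": [
    {"offset": [0, 0, -0.6], "spin": 0},
    {"offset": [0, 0, -1], "spin": 0},
    {"offset": [0, 0, -1], "spin": 0},
    {"offset": [0, 0, -1], "spin": 0}
  ]
}}

```text
time_s: 17.92
eef_pos: [397.9, -190.1, -33.9]
ee_rot: [0.0, 1.0, -0.009, 0.0]
force: [-0.2, -0.5, 0.2]
grip_width: 0.6
grip_force: 0.0
```

>>> {"method": "send_rows", "body": {
  "targets": [
    {"offset": [0, 0, 0], "spin": 0},
    {"offset": [0, 0, 0], "spin": 0},
    {"offset": [0, 0, 0], "spin": 0},
    {"offset": [0, 0, 0], "spin": 0},
    {"offset": [0, 0, 0], "spin": 0}
  ],
  "grip": 0,
  "squeeze": 50
}}

```text
time_s: 18.33
eef_pos: [398.0, -190.3, -33.2]
ee_rot: [0.0, 1.0, -0.009, 0.001]
force: [-1.4, 0.3, 6.6]
grip_width: 0.261
grip_force: 49.4
```

>>> {"method": "send_rows", "body": {
  "targets": [
    {"offset": [0, 0, 1], "spin": 0},
    {"offset": [0, 0, 3], "spin": 0},
    {"offset": [0, 0, 6], "spin": 0},
    {"offset": [0, 0, 10], "spin": 0},
    {"offset": [0, 0, 14], "spin": 0},
    {"offset": [0, 0, 18], "spin": 0},
    {"offset": [0, 0, 22], "spin": 0},
    {"offset": [0, 0, 26], "spin": 0}
  ]
}}

```text
time_s: 19.0
eef_pos: [397.0, -189.5, 228.3]
ee_rot: [0.0, 1.0, -0.009, 0.0]
force: [0.3, -0.7, -2.5]
grip_width: 0.263
grip_force: 49.6
```

>>> {"method": "send_rows", "body": {
  "targets": [
    {"offset": [1, 2.8, 0], "spin": 0},
    {"offset": [2, 5.7, 0], "spin": 0},
    {"offset": [3, 8.6, 0], "spin": 0},
    {"offset": [4, 11.5, 0], "spin": 0},
    {"offset": [5, 14.4, 0], "spin": 0},
    {"offset": [6, 17.3, 0], "spin": 0},
    {"offset": [7, 20.2, 0], "spin": 0},
    {"offset": [8, 23.1, 0], "spin": 0}
  ]
}}

```text
time_s: 19.67
eef_pos: [477.6, 42.6, 226.1]
ee_rot: [0.0, 1.0, -0.009, 0.0]
force: [1.4, 0.7, -1.7]
grip_width: 0.263
grip_force: 49.7
```

>>> {"method": "send_rows", "body": {
  "targets": [
    {"offset": [1, 2.9, 0], "spin": 0},
    {"offset": [2, 5.8, 0], "spin": 0},
    {"offset": [3, 8.7, 0], "spin": 0},
    {"offset": [4, 11.6, 0], "spin": 0},
    {"offset": [5, 14.5, 0], "spin": 0},
    {"offset": [6, 17.4, 0], "spin": 0},
    {"offset": [7.2, 20.3, 0], "spin": 0},
    {"offset": [8.1, 23.1, 0], "spin": 0}
  ]
}}

```text
time_s: 20.33
eef_pos: [558.8, 273.5, 225.8]
ee_rot: [0.0, 1.0, -0.009, -0.0]
force: [1.0, -0.4, -1.5]
grip_width: 0.259
grip_force: 49.7
```

>>> {"method": "send_rows", "body": {
  "targets": [
    {"offset": [0, 0, -2], "spin": 0},
    {"offset": [0, 0, -4], "spin": 0},
    {"offset": [0, 0, -4], "spin": 0}
  ]
}}

```text
time_s: 20.58
eef_pos: [556.7, 271.9, 181.7]
ee_rot: [0.001, 1.0, -0.009, -0.004]
force: [0.5, -1.0, -2.8]
grip_width: 0.261
grip_force: 49.7
```

```bash
python3 - <<'E'
from h import *
s=ctrl.sense(); e=s["eef_pos"]; print(s["time_s"],e,s["grip_width"])
for n in ("wrist","top"):
    p,d,c,W=grab(n); P=cloud(d,c,W); X,Y,Z=P[...,0],P[...,1],P[...,2]
    zb=e[2]+33.7
    Q=P[(abs(Z-zb-10)<12)&(abs(Y-e[1])<16)&(X>e[0]+14)&(X<e[0]+110)]
    print(n,len(Q))
    if len(Q)>30:
        print(Q.min(0),Q.max(0))
        for x in range(int(e[0])+16,int(e[0])+100,12):
            t=Q[abs(Q[:,0]-x)<4]
            if len(t)>3: print(x,np.percentile(t,[2,50,98],axis=0).round(1)[:,1:].tolist())
    if n=="wrist":
        for y in(215,325,345):
            k=(abs(Y-y)<2)&(X<690)&(X>600); q=P[k]; print(y,"back ledge",[("%d:%d"%(x,np.median(q[abs(q[:,0]-x)<1.5,2]))) for x in range(620,670,3) if (abs(q[:,0]-x)<1.5).any()])
        print(ctrl.place_of("wrist","drain_plate"))
E
```

```text
20.5833 [556.69706715 271.85188805 181.72521768] 0.2613131491301973
wrist 9972
[570.71149397 258.37286835 214.84244005] [645.09341219 283.18286028 229.46126884]
572 [[259.7, 226.3], [270.9, 227.6], [282.7, 228.7]]
584 [[259.4, 226.3], [270.8, 227.5], [282.4, 228.7]]
596 [[259.4, 226.1], [270.6, 227.4], [282.2, 228.6]]
608 [[259.1, 226.1], [270.4, 227.3], [282.1, 228.5]]
620 [[258.8, 226.0], [270.2, 227.2], [281.8, 228.5]]
632 [[262.4, 225.8], [270.3, 227.1], [277.8, 228.4]]
644 [[262.1, 225.8], [269.8, 227.1], [277.5, 228.4]]
215 back ledge ['620:35', '623:35', '626:35', '629:35', '632:31', '635:136', '638:136', '641:136', '644:136', '647:136', '650:137', '653:150', '656:150', '659:164', '662:178', '665:180', '668:180']
325 back ledge ['620:35', '623:35', '626:35', '629:35', '632:36', '635:136', '638:136', '641:137', '644:137', '647:136', '650:136', '653:146', '656:150', '659:150', '662:177', '665:178', '668:180']
345 back ledge ['620:35', '623:35', '626:35', '629:35', '632:36', '635:136', '638:137', '641:136', '644:136', '647:136', '650:136', '653:146', '656:150', '659:150', '662:165', '665:178', '668:180']
[]
top 188
[575.86061067 256.13312041 219.31267902] [648.94638058 281.41868935 236.47295913]
584 [[257.1, 222.6], [260.3, 230.5], [276.7, 234.4]]
596 [[257.6, 224.3], [268.0, 231.2], [280.2, 235.5]]
608 [[257.2, 223.3], [268.4, 231.8], [279.8, 235.0]]
620 [[256.9, 219.9], [266.7, 231.6], [281.4, 236.1]]
632 [[257.9, 226.3], [268.5, 231.7], [277.5, 234.6]]
644 [[262.8, 228.2], [267.6, 231.5], [278.0, 235.6]]
```

The bar is level and square, with its middle at (557,271) against a bay middle of about (558.5,272). Shift by 1 mm in each direction and lower.

>>> {"method": "send_rows", "body": {
  "targets": [
    {"offset": [0.1, 0.1, -1], "spin": 0},
    {"offset": [0.1, 0.1, -3], "spin": 0},
    {"offset": [0.1, 0.1, -5], "spin": 0},
    {"offset": [0.1, 0.1, -6.5], "spin": 0},
    {"offset": [0.1, 0.1, -7.5], "spin": 0},
    {"offset": [0.1, 0.1, -8], "spin": 0},
    {"offset": [0.1, 0.1, -8.3], "spin": 0},
    {"offset": [0.1, 0.1, -8.5], "spin": 0}
  ]
}}

```text
time_s: 21.4
eef_pos: [560.1, 273.0, 101.4]
ee_rot: [-0.0, 1.0, -0.009, 0.001]
force: [-1.0, 1.0, -1.6]
grip_width: 0.26
grip_force: 49.7
```

>>> {"method": "send_rows", "body": {
  "targets": [
    {"offset": [0, 0, -0.1], "spin": 0},
    {"offset": [0, 0, -0.3], "spin": 0},
    {"offset": [0, 0, -0.4], "spin": 0},
    {"offset": [0, 0, -0.4], "spin": 0}
  ]
}}

```text
time_s: 21.73
eef_pos: [559.7, 273.0, 97.0]
ee_rot: [-0.0, 1.0, -0.009, 0.0]
force: [0.2, 0.5, -1.6]
grip_width: 0.263
grip_force: 49.7
```

>>> {"method": "send_rows", "body": {
  "targets": [
    {"offset": [-0.1, -0.1, -0.2], "spin": 0},
    {"offset": [-0.1, -0.1, -0.3], "spin": 0},
    {"offset": [-0.1, -0.1, -0.4], "spin": 0},
    {"offset": [-0.1, -0.1, -0.4], "spin": 0}
  ]
}}

```text
time_s: 22.07
eef_pos: [558.6, 271.9, 93.8]
ee_rot: [0.0, 1.0, -0.009, 0.0]
force: [-3.3, -1.5, 4.4]
grip_width: 0.262
grip_force: 50.5
```

Contact is felt at the expected height. Release with a small opening, then rise.

>>> {"method": "send_rows", "body": {
  "targets": [
    {"offset": [0, 0, 0], "spin": 0},
    {"offset": [0, 0, 0], "spin": 0},
    {"offset": [0, 0, 0], "spin": 0},
    {"offset": [0, 0, 0], "spin": 0},
    {"offset": [0, 0, 1], "spin": 0},
    {"offset": [0, 0, 3], "spin": 0},
    {"offset": [0, 0, 6], "spin": 0},
    {"offset": [0, 0, 10], "spin": 0}
  ],
  "grip": 0.5
}}

```text
time_s: 22.73
eef_pos: [557.6, 271.6, 192.7]
ee_rot: [0.001, 1.0, -0.009, -0.002]
force: [0.3, 0.3, -0.2]
grip_width: 0.503
grip_force: 0.0
```

>>> {"method": "send_rows", "body": {
  "targets": [
    {"offset": [-2, 0, 3], "spin": 0},
    {"offset": [-4, 0, 6], "spin": 0},
    {"offset": [-6, 0, 9], "spin": 0},
    {"offset": [-7, 0, 12], "spin": 0},
    {"offset": [-7, 0, 14], "spin": 0},
    {"offset": [-7, 0, 14], "spin": 0},
    {"offset": [-7, 0, 14], "spin": 0}
  ]
}}

```text
time_s: 23.32
eef_pos: [488.7, 272.0, 334.2]
ee_rot: [-0.0, 1.0, -0.009, 0.001]
force: [0.8, 0.3, -1.1]
grip_width: 0.502
grip_force: 0.0
```

```bash
python3 - <<'E'
from h import *
np.set_printoptions(precision=1,suppress=True)
s=ctrl.sense(); e=s["eef_pos"]; print(s["time_s"],e)
p,d,c,W=grab("wrist"); P=cloud(d,c,W); save(p,"w7"); X,Y,Z=P[...,0],P[...,1],P[...,2]
Q=P[(abs(Z-139)<5)&(abs(Y-272)<25)&(X>483)&(X<632)]
print(len(Q),cv2.minAreaRect(Q[:,:2].astype(np.float32)))
for x in range(486,632,12):
    t=Q[abs(Q[:,0]-x)<4]
    if len(t)>3: print(x,np.percentile(t,[2,50,98],axis=0).round(1)[:,1:].tolist())
T=P[(abs(Y-272)<6)&(X>460)&(X<660)]; print([("%d:%d"%(x,np.median(T[abs(T[:,0]-x)<1,2]))) for x in list(range(460,492,2))+list(range(626,660,2)) if (abs(T[:,0]-x)<1).any()])
print("Lpull",np.median(P[(Z>203)&(Z<214)&(Y>150)&(Y<240)&(X>500)&(X<620)],0))
for n in("scene","top"):
    p,d,c,W=grab(n);P=cloud(d,c,W); X,Y,Z=P[...,0],P[...,1],P[...,2]; print(n,"Rpull",P[(Z>202)&(Z<216)&(Y>-140)&(Y<0)&(X>470)&(X<650)].mean(0))
E
```

```text
23.3167 [488.7 272.  334.2]
3312 ((557.58984375, 271.6296691894531), (23.950963973999023, 148.46151733398438), 89.0473861694336)
486 [[263.3, 138.3], [272.6, 139.8], [282.7, 141.4]]
498 [[261.2, 138.2], [273.4, 139.8], [284.5, 141.3]]
510 [[261.1, 138.4], [273.1, 140.0], [284.2, 141.2]]
522 [[261.0, 138.4], [272.9, 139.7], [283.8, 141.2]]
534 [[260.9, 138.1], [272.7, 139.8], [283.5, 141.4]]
546 [[260.8, 138.0], [272.4, 139.8], [283.1, 141.3]]
558 [[260.7, 138.2], [271.2, 139.8], [282.8, 141.3]]
570 [[259.5, 138.5], [271.0, 140.0], [282.5, 141.4]]
582 [[259.4, 138.2], [270.8, 139.9], [283.1, 141.6]]
594 [[259.3, 138.2], [270.6, 139.8], [282.8, 141.4]]
606 [[259.2, 138.2], [270.3, 139.8], [282.4, 141.6]]
618 [[259.1, 138.2], [270.1, 139.8], [282.1, 141.6]]
630 [[259.7, 138.2], [270.8, 139.9], [281.2, 141.8]]
['460:151', '462:150', '464:143', '466:136', '468:136', '470:139', '472:139', '474:139', '476:139', '478:139', '480:140', '482:139', '484:139', '486:139', '488:139', '490:140', '626:139', '628:140', '630:139', '632:139', '634:139', '636:139', '638:139', '640:139', '642:140', '644:139', '646:139', '648:137', '650:136', '652:145', '654:151', '656:150', '658:150']
Lpull [560.9 197.1 208.4]
scene Rpull [549.  -68.8 208.8]
top Rpull [553.4 -70.1 208.4]
```

View pics/w7.png

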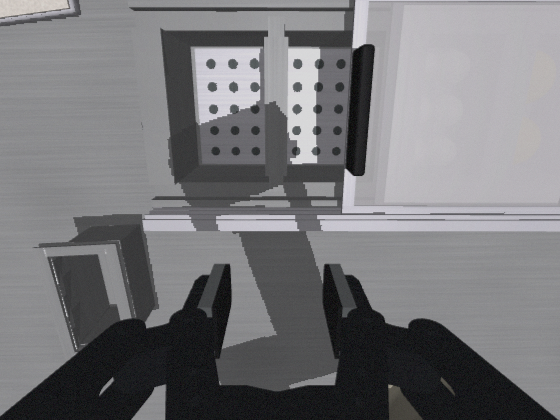

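The bar, at (277,100) px, spans x 470–648 with a flat top at z 139.8, so its middle is at (558.5,272). The left lid's pull is still at its stop and the right pull has not moved. Handing in.

```bash
python3 -c "
from rig import ctrl
print(ctrl.finish_job())"
```

```text
the job is handed in; nothing more can be done
None
```

I slid the left lid fully back and laid the steel bar square, level and right side up across the middle of the left bay. The right lid measured unmoved, I kept clear of the bowl, and the job is handed in; no verdict was returned.

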